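# Jack a plastic pipe up tight in the drilling stand

### The arm

A 6-joint arm with a two-finger parallel gripper is mounted at the origin on the work surface. World frame = base frame: x ahead of the robot, y to its left, z up, the work surface at z = 0. Lengths are in mm, angles in rad, forces in N, time in s.
With the tool pointing down it reaches from about 350 to 775 mm from the base axis. Payload 7.3 kg.
Tool frame: the origin (TCP) lies at the very end of the fingers, on their centre line; the grasp point (between the pads) lies 19 mm behind it (bot.grip_point_offset is the distance from the TCP to the grasp point, in mm); z points along the fingers, y is the line along which they close (so a half turn about z gives the same grasp; the last joint's range is limited). The gripper opens to 92 mm and grips with 3 to 60 N. Pads are 19 mm wide; open, the fingers measure 130 mm over their backs; the gripper's body (75 mm by 190 mm) begins 47 mm behind the grasp point.
Start: joints at [1.181, 0.342, 1.524, -0, 1.275, -0.146], TCP at [126.715, 509.498, 226.741] pointing down, gripper open.
Joint ranges: [-2.53, 2.53], [-0.77, 2.02], [0.04, 2.7], [-1, 4.14], [0.28, 2.66], [-3.11, 3.11]. Speed limits (rad/s): [2.57, 2.57, 3.14, 3.14, 3.14, 3.14].

### API

Orientations are given as [roll, pitch, yaw] about the fixed x, y, z axes, in that order (R = Rz(yaw) Ry(pitch) Rx(roll)).
In Python, from plant import bot gives the robot as it stands. The module is installed in compiled form; this text tells all that it offers.
- The arm moves only by the shell command python3 -m jog 'ROWS' [OPENING]. ROWS is JSON, a list of rows, each a list of 6 numbers: the shift along the tool's x, y, z in mm, then the turn, a rotation vector about the tool's x, y, z in rad. In form: [[dx, dy, dz, rx, ry, rz], ...]. A call has 1 to 12 rows; each row shifts and turns the commanded pose from where the row before left it, along the tool's axes as they then stand; what a row does not reach is not made up. A row lasts 1/10 s, in which the tool goes at most 50 mm and 8.59 degrees, less where a joint would pass 70% of its speed; a pose out of reach is approached as far as the arm can. A call with a gripper value outside its range is refused whole. OPENING is the opening in per cent of the stroke, from 0 (shut) to 100 (fully open), set as the call begins (- or left out, the last holds). The fingers move at their own pace and stop on an object; the grip force is fixed at half the most. Time passes only in rows, so rows that do not move let the fingers close. It gives the time, the measured TCP pose, the force, the opening and the grip force at its end, in the units of the state.
- bot.get_obs(): the state, without advancing time (a new reading comes with each control period).
- bot.capture(name): name is "scene" or "top" or "wrist"; returns the picture (384x512x3 uint8, red, green, blue); there is no depth.
- bot.camera_model(name): a dict with "fx", "fy", "cx", "cy" (pixels), "dist_coeffs" ([k1, k2, p1, p2, k3] as OpenCV has them; the pictures are not rectified), "position" and "orientation" of the camera in the world; the wrist camera has in their place "T_tool_cam" (4x4, takes a point from camera to tool coordinates, whose origin is the TCP and whose axes are the flange's). Camera axes: x right, y down, z forward; pixel columns grow to the right and rows downward; lengths in mm; the calibration is good to about 2 mm. A picture is of the moment at which its call begins: read the wrist's pose just before it. camera_model takes no time and is no camera call.
- bot.close_job(): hands the job in; it is judged then, once.
Trained networks look in the newest picture that a camera, given by its name, has taken for a name from the list of things; names that differ only in an ending like _2 or _b are one class to them, and where a whole thing is asked for, a point or a joint stands for the part that bears it (a point fixed in the world has none). Each returns a list of dicts, best first, with "p" (0 to 1); they miss things now and then, are a little off and sometimes report something else, mostly with a low value. They report only what shows in the picture. A call takes as long as a camera call. They do not tell look-alikes from the thing itself.
- bot.outline_of(target, camera): "mask" (384x512 bool, what is visible of it) and "pixel" ([column, row] in pixels, amid what is visible of it).
The state is a dict: "time": time; "joint_positions": joint angles; "dq": joint speeds; "tau": joint torques, N m; "tool_pos": TCP position; "tcp_rot": TCP orientation; "contact_force": force on the tool from outside, world axes, zero at the start; "moment": the same for the moment, N m; "grip_width": finger opening in mm; "finger_force": force on a finger pad.
Only numpy, scipy, OpenCV 4.12 (cv2) and the standard library are available. Lean on these libraries where they do the work, as an engineer would, in place of code of your own. Each camera call takes 0.05 s, during which the arm holds its last target. There are 200 camera calls.

### The job

The plastic pipe lies slack in the drilling stand. Fit the crank handle fully down on the square shaft on top of the stand's screw jack and wind it clockwise, seen from above, until the jack's V rest has raised the pipe and holds it firmly up under the top jaws at both ends: hand-tight, without straining the pipe. Then let go and leave the crank on the shaft; disturb nothing else on the bench.

Things in the scene. Friction and masses are not known exactly. Their poses are not given: they have to be found in the camera images.
- stand: the fixed grey steel pipe-drilling stand. Origin on the bench under the axis of its screw jack, z up. The jack is a round column 68 mm across, 168 mm high, at the origin. The pipe lies along the stand's y at x = +85 mm; over it a flat bar (top at 170 mm with its drill bush) joins the two end frames. Base plates, 12 mm thick, reach x -63 to +137 mm, y -185 to +185 mm
- shaft (a point): centre of the top face of the jack's square steel shaft, 206 mm over the bench, on the jack's axis; turns with the shaft. Shaft 18 x 18 mm, standing 30 mm above a round collar 36 mm across (its top 176 mm over the bench); x and y lie square to the flats, z up. One turn clockwise seen from above raises the V rest 10 mm; it stays where it is left
- carriage: the jack's dark steel sleeve, sliding on the column, with the arm that carries the V rest. Origin on the jack's axis, near bench height; moves up and down only. Driven by the shaft alone: 0.30 N m keeps it turning (4.6 N at the crank's grip; a stopped hand feels less). With the pipe against the top jaws the pull climbs at once: each 100 N of lift (some 0.3 rad of crank) adds 0.16 N m, 2.4 N at the grip
- rest (a point): the V rest on the carriage, at stand x = +85 mm, y = 0: the point where the bottom of a pipe lying in the V comes. At the start it is 6 to 14 mm under the slack pipe; it has to rise 10 to 18 mm in all (1 to 1.8 turns) until the pipe is tight, lifting the pipe by the last 4 mm. Hand-tight means about 100 N of lift (30 to 170 N); over 220 N strains the pipe
- pipe: the grey plastic pipe, 50 mm diameter, 400 mm long, 0.35 kg, loose. Origin at the middle of its axis, y along it. Its axis lies 115 mm over the bench when slack, 119 mm when up against the top jaws
- pipe_left (a point): point on the pipe's axis inside the end frame at stand y = +150 mm. Each end frame is 94 mm wide in x, 34 mm in y, 167 mm high, with a V under the pipe and an upside-down V jaw above it
- pipe_right (a point): point on the pipe's axis inside the like end frame at stand y = -150 mm
- crank_hub (a point): centre of the hub of the loose crank handle (dark steel, about 0.4 kg), x along the arm towards the grip, z up. The hub is a square block 34 x 34 x 36 mm high, sides along x and y. At the start the crank stands on the bench on its hub and a bolt head under the grip, left or right of the stand (the elbow lies on the other side). Fully down on the shaft this point is 12 mm below the shaft's top
- crank_mouth (a point): lower mouth of the hub's hole, 18 mm below the hub's centre. The hole is 20 x 20 mm square, right through the hub, sides parallel to the hub's sides, mouth chamfered 2 mm: it fits the shaft in four positions, 90 degrees apart, with 1 mm play a side. Fully down, the hub stands on the shaft's collar
- crank_grip (a point): centre of the crank's upright grip: a black plastic cylinder 26 mm diameter, 68 mm long, turning freely on its pin at the end of the arm, 65 mm from the hub's axis; this point is 43 mm above the hub's centre. The arm is a flat bar 24 mm wide, its top 6 mm above the hub's centre; the hub's top is 18 mm above its centre
- elbow: bystander: blue pipe elbow, legs 50 mm long, 43 mm across, lying flat; origin under its corner
- tee: bystander: grey pipe tee, 104 mm long, lying flat; origin under its middle
- coupling: bystander: grey pipe coupling, 58 mm across, 58 mm high, upright; origin at its underside
- cement: bystander: tin can 68 mm across, 100 mm high; origin at its underside
- wrench: bystander: spanner 200 mm long lying along x at the right of the bench; origin at its middle
- offcut: bystander: upright pipe offcut 50 mm across, 75 mm high; origin at its underside
- tape: bystander: black tape measure 65 x 32 x 62 mm; origin at its underside
Mind the look-alikes: they are no part of the job. There is more than one size of the part that bears crank_hub; the job needs the middle-sized.

How it is judged:
By the outcome, as a careful person would: the job done as asked, in the order asked, and still so for the second after the job is handed in, with the robot touching nothing.
It also fails if it takes over 72 s, if anything falls off the work surface, if the arm or the gripper's body presses on something with over 40 N, if the wrist force passes 120 N, or if a joint passes its speed limit or range.

## Working session

There is one attempt and no reset: what is moved stays moved. The work goes in short steps, Python scripts to look and compute and a shell command to move; the robot and the scene stay as the last step left them, time stands still between calls to the robot, and variables do not carry over. Pictures are saved under pics/ and viewed, at most 10 in all, crops included, and the job is handed in when it is done.

```bash
mkdir -p pics
cat > h.py <<'E'
import numpy as np, cv2
from plant import bot
from scipy.spatial.transform import Rotation as R
def save(n,im): cv2.imwrite('pics/'+n,im[:,:,::-1])
def rpy(o): return R.from_euler('xyz',o).as_matrix()
def cam(name):
    m=bot.camera_model(name); K=np.array([[m['fx'],0,m['cx']],[0,m['fy'],m['cy']],[0,0,1]])
    d=np.array(m['dist_coeffs'],float)
    if name=='wrist':
        s=bot.get_obs(); T=np.eye(4);T[:3,:3]=rpy(s['tcp_rot']);T[:3,3]=s['tool_pos'];T=T@np.array(m['T_tool_cam'])
        return K,d,T[:3,:3],T[:3,3]
    o=np.array(m['orientation']); Rm=o if o.shape==(3,3) else rpy(o)
    return K,d,Rm,np.array(m['position'])
def ray(c,px,z):
    K,d,Rm,p=c; u=cv2.undistortPoints(np.array(px,float).reshape(-1,1,2),K,d)[:,0]
    v=np.c_[u,np.ones(len(u))]@Rm.T
    return p+v*((z-p[2])/v[:,2])[:,None]
def proj(c,P):
    K,d,Rm,p=c; q=(np.array(P,float).reshape(-1,3)-p)@Rm
    return cv2.projectPoints(q,np.zeros(3),np.zeros(3),K,d)[0][:,0]
E
python3 - <<'E'
from h import *
print(bot.get_obs())
for n in('scene','top'):
    im=bot.capture(n); save(n+'0.png',im); print(n,bot.camera_model(n))
    for t in('crank_hub','crank_grip','shaft','stand','pipe','elbow'):
        for r in bot.outline_of(t,n): print(t,round(r['p'],2),r['pixel'],r['mask'].sum())
im=bot.capture('wrist');save('w0.png',im);print(bot.camera_model('wrist'))
a=cv2.imread('pics/scene0.png');b=cv2.imread('pics/top0.png')
E
```

```text
{'time': 0.0, 'joint_positions': array([ 1.18100052e+00,  3.42747171e-01,  1.52502063e+00, -1.91046675e-05,
        1.27538113e+00, -1.46009897e-01]), 'dq': array([-0.00259864,  0.00116572,  0.00129711, -0.00040798, -0.00155751,
       -0.00144554]), 'tau': array([ 2.26739146e-03, -4.31240058e+01, -2.44221085e+01,  7.18840118e-02,
        5.58195356e-02, -1.22707065e-04]), 'tool_pos': array([126.55738892, 509.10082828, 226.03100627]), 'tcp_rot': array([-3.14005028e+00, -2.08351624e-04,  2.89781216e+00]), 'contact_force': array([ 0.12750564,  0.32929884, -0.68313096]), 'moment': array([-0.00931384,  0.00192358, -0.01665418]), 'finger_force': 0.0, 'grip_width': 91.39253599515764}
scene {'fx': 426.98846788761, 'fy': 426.98846788761, 'cx': 252.54746019932983, 'cy': 194.91305639006796, 'dist_coeffs': array([-0.04544088,  0.        ,  0.        ,  0.        ,  0.        ]), 'position': array([1477.67496757,    9.59329155,  822.08747084]), 'orientation': array([-2.1747244 ,  0.01425708,  1.58662714])}
crank_hub 0.98 [147.4, 174.6] 619
crank_hub 0.72 [156.4, 218.3] 332
crank_hub 0.47 [162.1,
[... 854 characters left out ...]
 88
shaft 0.49 [260.1, 187.0] 73
stand 0.72 [260.0, 174.2] 2898
pipe 0.67 [265.4, 170.5] 418
pipe 0.55 [358.4, 156.1] 395
elbow 0.71 [177.8, 206.5] 207
{'fx': 307.45110783937554, 'fy': 307.45110783937554, 'cx': 258.28026924873507, 'cy': 191.3326927765188, 'dist_coeffs': array([-0.07973473,  0.        ,  0.        ,  0.        ,  0.        ]), 'T_tool_cam': array([[ 3.92579641e-05, -9.68858860e-01, -2.47613627e-01,
         6.60962326e+01],
       [ 9.99999736e-01,  2.17764124e-04, -6.93518968e-04,
        -6.68056048e-01],
       [ 7.25843361e-04, -2.47613534e-01,  9.68858612e-01,
        -1.56963996e+02],
       [ 0.00000000e+00,  0.00000000e+00,  0.00000000e+00,
         1.00000000e+00]])}
```

View pics/scene0.png

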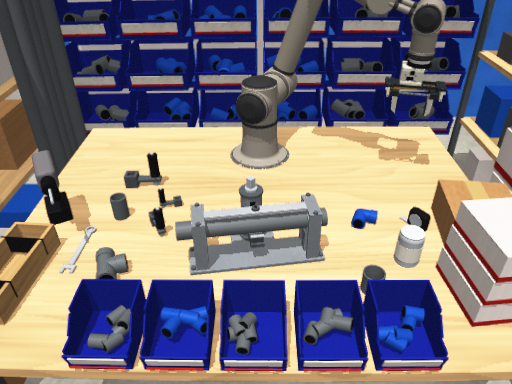

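View pics/top0.png

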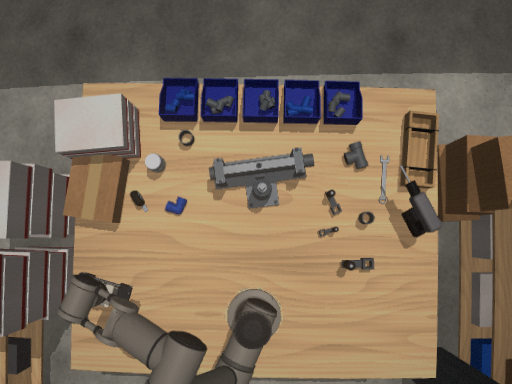

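The scene shows three crank candidates: large at scene (147,175) / top (357,264), middle at scene (157,218) / top (332,201), small at scene (165,201) / top (329,231). By size the choice is top (332,201), which I'll check in one crop along with the sizes.

Run:
```python
from h import *
a=cv2.imread('pics/scene0.png')[145:245,110:280];b=cv2.imread('pics/top0.png')[170:280,200:390]
a=cv2.resize(a,None,fx=4.5,fy=3,interpolation=2);a=cv2.resize(cv2.imread('pics/scene0.png')[145:245,110:280],(510,300),interpolation=2)
b=cv2.resize(b,(518,300),interpolation=2)
cv2.imwrite('pics/c0.png',np.vstack([np.pad(a,((0,0),(0,8),(0,0))),b]))
c=cam('top');s=cam('scene')
bot.capture('top')
for t in('crank_hub','shaft','stand','pipe'):
    for r in bot.outline_of(t,'top')[:3]:
        ys,xs=np.where(r['mask']);rc=cv2.minAreaRect(np.c_[xs,ys].astype(np.float32))
        z={'crank_hub':20,'shaft':206,'stand':140,'pipe':130}[t]
        B=ray(c,cv2.boxPoints(rc),z)
        print(t,round(r['p'],2),ray(c,[r['pixel']],z).round(0),'box',B[:,:2].round(0).tolist())
bot.capture('scene')
r=bot.outline_of('shaft','scene')[0];print(r['pixel'],ray(s,[r['pixel']],195))
```

```text
crank_hub 0.83 [[ 215. -425.   20.]] box [[233.0, -346.0], [241.0, -472.0], [199.0, -475.0], [192.0, -349.0]]
crank_hub 0.64 [[ 359. -286.   20.]] box [[349.0, -250.0], [365.0, -329.0], [340.0, -333.0], [325.0, -255.0]]
crank_hub 0.52 [[ 478. -293.   20.]] box [[505.0, -277.0], [517.0, -309.0], [429.0, -340.0], [418.0, -309.0]]
shaft 0.44 [[491. -17. 206.]] box [[513.0, -7.0], [513.0, -32.0], [488.0, -33.0], [487.0, -7.0]]
stand 0.67 [[540. -14. 140.]] box [[609.0, 172.0], [659.0, -169.0], [455.0, -197.0], [406.0, 141.0]]
stand 0.56 [[ 643. -380.  140.]] box [[666.0, -318.0], [692.0, -392.0], [592.0, -425.0], [566.0, -352.0]]
pipe 0.64 [[574. -21. 130.]] box [[579.0, 186.0], [643.0, -215.0], [591.0, -223.0], [528.0, 177.0]]
[250.3, 224.2] [[690.23259744 -17.10588153 195.        ]]
```

View pics/c0.png

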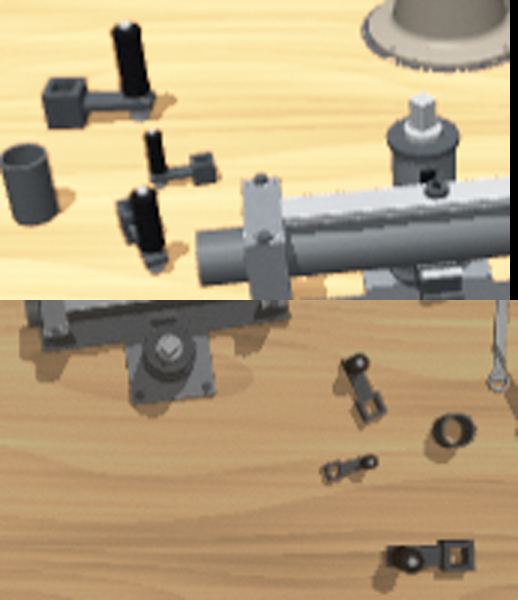

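The crop confirms it. The middle-sized crank has its hub at top (336,208) and its grip at (331,193); the large one is at (357,264) and the small one at (329,231). Now I'll lift and swing over.

```bash
python3 -m jog '[[0,0,-40,0,0,0],[0,0,-40,0,0,0],[-48,-2.2,0,0,0,0.091],[-48,-2.2,0,0,0,0.091],[-48,-2.2,0,0,0,0.091],[-48,-2.2,0,0,0,0.091],[-48,-2.2,0,0,0,0.091],[-48,-2.2,0,0,0,0.091],[-48,-2.2,0,0,0,0.091],[-48,-2.2,0,0,0,0.091],[-48,-2.2,0,0,0,0.091],[-48,-2.2,0,0,0,0.091]]'; python3 -m jog '[[-48,-2.2,0,0,0,0.091],[-48,-2.2,0,0,0,0.091],[-48,-2.2,0,0,0,0.091],[-48,-2.2,0,0,0,0.091],[-48,-2.2,0,0,0,0.091],[-48,-2.2,0,0,0,0.091],[0,0,0,0,0,0],[0,0,0,0,0,0],[0,0,0,0,0,0]]'
python3 - <<'E'
from h import *
print(bot.get_obs()['tcp_rot'],bot.get_obs()['joint_positions'])
c=cam('wrist');im=bot.capture('wrist');save('w1.png',im)
for t,z in(('crank_hub',18),('crank_grip',61),('shaft',206)):
    for r in bot.outline_of(t,'wrist'): print(t,round(r['p'],2),r['pixel'],r['mask'].sum(),ray(c,[r['pixel']],z).round(1))
E
```

```text
time: 2.3
tool_pos: [483.1, 209.0, 306.6]
tcp_rot: [3.141, -0.0, 1.984]
contact_force: [0.8, 0.6, -0.2]
grip_width: 91.5
finger_force: 0.0
time: 3.2
tool_pos: [522.9, -70.2, 306.7]
tcp_rot: [3.142, -0.001, 1.443]
contact_force: [-0.5, -0.3, -0.1]
grip_width: 91.6
finger_force: 0.0
[ 3.14158039e+00 -5.90043956e-04  1.44331363e+00] [-2.79050293e-01  2.97676341e-01  1.36735059e+00  5.87733687e-04
  1.47664271e+00 -1.51622874e-01]
crank_hub 0.78 [168.2, 290.2] 392 [[ 346.9 -267.4   18. ]]
crank_hub 0.54 [249.7, 295.3] 377 [[ 480.  -292.8   18. ]]
crank_grip 0.87 [255.2, 296.5] 352 [[ 492.8 -268.1   61. ]]
crank_grip 0.87 [164.3, 288.5] 393 [[ 359.4 -238.6   61. ]]
shaft 0.6 [227.7, 136.1] 1204 [[503.7 -20.4 206. ]]
```

View pics/w1.png

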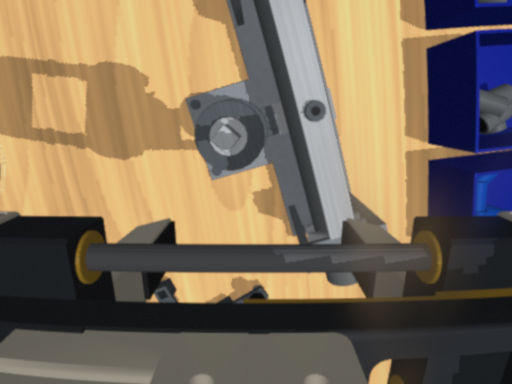

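The jack and its bright square shaft show at about (229,133). The cranks are hidden behind the gripper near (255,295). I'll zoom in on the shaft for its angle.

Run:
```python
from h import *
im=cv2.imread('pics/w1.png');c=cam('wrist')
cv2.imwrite('pics/c1.png',cv2.resize(im[105:165,195:265],(700,600),interpolation=cv2.INTER_CUBIC))
```

```text
(no output)
```

View pics/c1.png

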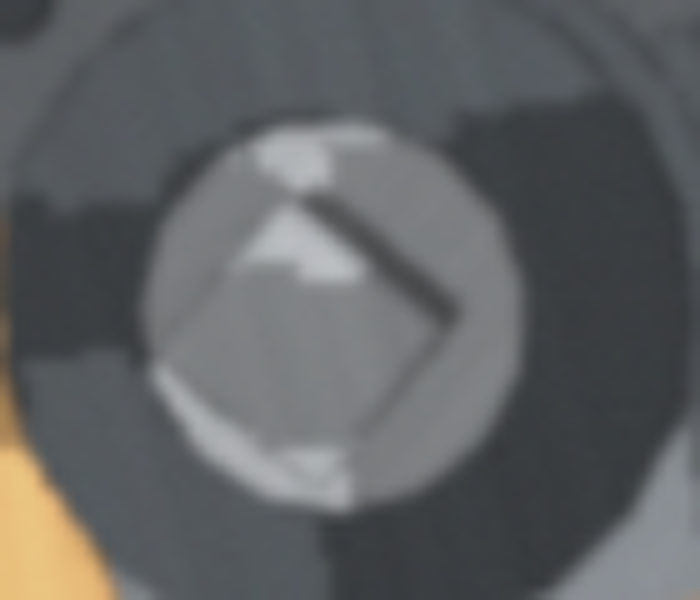

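```bash
python3 -m jog '[[-40,0,0,0,0,0.13],[-40,0,0,0,0,0.13],[-40,0,0,0,0,0.13],[0,0,0,0,0,0.13],[0,0,0,0,0,0.13],[0,0,0,0,0,0.13],[0,0,0,0,0,0.13],[0,0,0,0,0,0.13],[0,0,0,0,0,0],[0,0,0,0,0,0]]'
python3 - <<'E'
from h import *
c=cam('wrist');im=bot.capture('wrist');save('w2.png',im)
for t,z in(('crank_hub',18),('crank_grip',61)):
    for r in bot.outline_of(t,'wrist'): print(t,round(r['p'],2),r['pixel'],r['mask'].sum(),ray(c,[r['pixel']],z).round(1))
E
```

```text
time: 4.4
tool_pos: [492.5, -185.9, 306.7]
tcp_rot: [-3.142, -0.0, 0.406]
contact_force: [-0.8, 0.5, 0.1]
grip_width: 91.4
finger_force: 0.0
crank_hub 0.8 [324.9, 206.0] 1472 [[ 467.3 -308.    18. ]]
crank_hub 0.72 [297.8, 280.7] 295 [[ 335.6 -324.6   18. ]]
crank_grip 0.77 [325.7, 206.5] 1562 [[ 475.4 -295.1   61. ]]
crank_grip 0.75 [298.7, 281.5] 320 [[ 355.9 -310.5   61. ]]
```

View pics/w2.png

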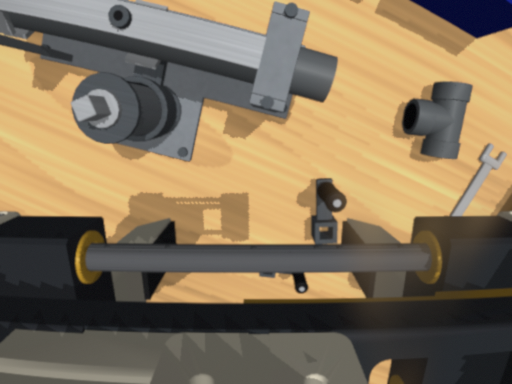

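The shaft's top face shows as a diamond with corners near w1 (211,141), (224.5,125), (240.5,137) and (226.5,150.5). In w2 the middle crank's hub is at (325,231) and its grip top at (338,203). I'll move closer and fit the crank's pose by matching its silhouette.

```bash
python3 -m jog '[[-35,30,30,0,0,0],[-35,30,30,0,0,0],[-20,30,20,0,0,0],[0,0,0,0,0,0],[0,0,0,0,0,0],[0,0,0,0,0,0]]'
cat > fit.py <<'E'
from h import *
from scipy.optimize import minimize
def hull(m,c,P):
    q=proj(c,P); cv2.fillConvexPoly(m,cv2.convexHull(np.round(q*16).astype(np.int32)),1,shift=4)
def box(x0,x1,y0,y1,z0,z1): return np.array([[a,b,d] for a in(x0,x1) for b in(y0,y1) for d in(z0,z1)],float)
t=np.linspace(0,2*np.pi,20,endpoint=False)
cyl=lambda x,r,z0,z1:np.vstack([np.c_[x+r*np.cos(t),r*np.sin(t),0*t+z] for z in(z0,z1)])
PARTS=[box(-17,17,-17,17,-18,18),box(0,65,-12,12,-4,6),cyl(65,12,-6,6),cyl(65,13,9,77),cyl(65,9,-18,0)]
def render(c,x,y,z,yaw):
    m=np.zeros((384,512),np.uint8);Rz=rpy([0,0,yaw])
    for P in PARTS: hull(m,c,P@Rz.T+[x,y,z])
    return m
def fit(c,mask,x0,z):
    mask=mask.astype(np.uint8)
    d=lambda a:cv2.GaussianBlur(a.astype(np.float32),(0,0),1.2)
    mb=d(mask)
    f=lambda p:((d(render(c,p[0],p[1],z,p[2]/50))-mb)**2).sum()
    best=None
    for dy in(-.3,0,.3):
        r=minimize(f,[x0[0],x0[1],(x0[2]+dy)*50],method='Nelder-Mead',options=dict(initial_simplex=[[x0[0],x0[1],(x0[2]+dy)*50],[x0[0]+12,x0[1],(x0[2]+dy)*50],[x0[0],x0[1]+12,(x0[2]+dy)*50],[x0[0],x0[1],(x0[2]+dy)*50+12]],maxiter=300))
        if best is None or r.fun<best.fun: best=r
    x,y,a=best.x; m=render(c,x,y,z,a/50)
    return x,y,a/50,(m&mask).sum()/(m|mask).sum()
E
python3 - <<'E'
from fit import *
# shaft corners from w1
mm=bot.camera_model('wrist');c=cam('wrist')
T=np.eye(4);T[:3,:3]=rpy([3.14158,-.00059,1.44331]);T[:3,3]=[522.9,-70.2,306.7];T=T@mm['T_tool_cam']
c1=(c[0],c[1],T[:3,:3],T[:3,3])
Q=ray(c1,[[210.8,141.2],[224.5,124.8],[240.5,136.8],[226.5,150.5]],206)[:,:2];print(Q.round(1),Q.mean(0))
for i in range(4):
    d=Q[(i+1)%4]-Q[i];print(np.hypot(*d).round(1),np.arctan2(d[1],d[0])%(np.pi/2))
im=bot.capture('wrist');save('w3.png',im);print(bot.get_obs()['tool_pos'])
for r in bot.outline_of('crank_hub','wrist'):
    print(r['p'],r['pixel'],r['mask'].sum())
    x,y=ray(c,[r['pixel']],18)[0][:2]
    if r['mask'].sum()>1500:
        s=fit(c,r['mask'],(x-25,y-8,.34),18);print(s)
        cs,_=cv2.findContours(render(c,*s[:2],18,s[2]),0,1);o=im[:,:,::-1].copy();cv2.drawContours(o,cs,-1,(0,0,255),1);cv2.imwrite('pics/o3.png',o)
E
```

```text
time: 5.15
tool_pos: [449.0, -296.5, 232.9]
tcp_rot: [3.141, -0.001, 0.403]
contact_force: [1.5, -0.4, 1.0]
grip_width: 92.0
finger_force: 0.0
[[489.9 -22.4]
 [503.3 -10.6]
 [515.  -22. ]
 [501.7 -31.8]] [502.46961596 -21.72432525]
17.8 0.7229030821633724
16.4 0.7975667137232854
16.5 0.6351888752732995
15.1 0.9006599061861738
[ 449.10845408 -296.29704881  233.10124641]
0.73 [216.6, 236.5] 811
0.7 [271.1, 164.0] 1964
(np.float64(435.26504258096674), np.float64(-322.2356172398709), np.float64(0.4602259266141274), np.float64(0.879182156133829))
```

View pics/o3.png

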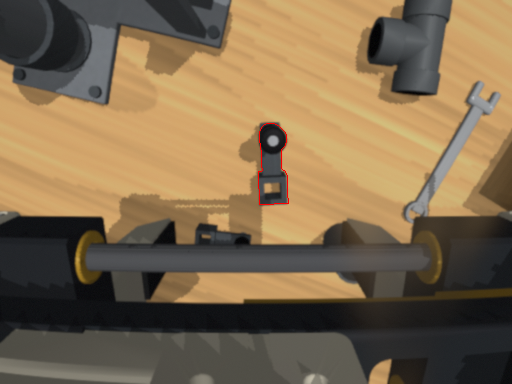

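The overlay matches: hub at (273,187), grip at (272,141), small crank partly hidden at (222,235). Hub pose is (435.3, -322.2), yaw 0.46. Next I descend to grasp the hub across its sides.

```bash
python3 -m jog '[[-11.4,9.2,0,0,0,-0.057],[-11.4,9.2,20,0,0,0],[0,0,40,0,0,0],[0,0,40,0,0,0],[0,0,40,0,0,0],[0,0,40,0,0,0],[0,0,25,0,0,0],[0,0,19,0,0,0],[0,0,0,0,0,0],[0,0,0,0,0,0]]' && python3 -m jog '[[0,0,0,0,0,0],[0,0,0,0,0,0],[0,0,0,0,0,0],[0,0,0,0,0,0],[0,0,0,0,0,0],[0,0,0,0,0,0],[0,0,0,0,0,0],[0,0,0,0,0,0]]' 0
```

```text
time: 6.25
tool_pos: [436.1, -323.0, 8.9]
tcp_rot: [3.141, -0.0, 0.46]
contact_force: [-0.4, -0.3, -0.0]
grip_width: 91.7
finger_force: 0.0
time: 7.05
tool_pos: [434.9, -322.7, 8.0]
tcp_rot: [-3.14, 0.0, 0.459]
contact_force: [-0.5, 1.5, 0.0]
grip_width: 33.7
finger_force: 30.0
```

Flat grip at 33.7 mm. I'll lift, carry it next to the shaft and look again.

```bash
python3 -m jog '[[0,0,-24,0,0,0],[0,0,-40,0,0,0],[0,0,-50,0,0,0],[0,0,-50,0,0,0],[0,0,-50,0,0,0],[0,0,-38,0,0,0],[31,-25.7,0,0,0,0],[31,-25.7,0,0,0,0],[31,-25.7,0,0,0,0],[31,-25.7,0,0,0,0],[31,-25.7,0,0,0,0],[31,-25.7,0,0,0,0]]'; python3 -m jog '[[0,0,0,0,0,-0.14],[0,0,0,0,0,-0.14],[0,0,0,0,0,0],[0,0,0,0,0,0],[0,0,0,0,0,0],[0,0,0,0,0,0]]'
python3 - <<'E'
from fit import *
c=cam('wrist');im=bot.capture('wrist');save('w4.png',im);s=bot.get_obs();print(s['tool_pos'],s['tcp_rot'],s['grip_width'])
np.save('w4pose.npy',np.r_[s['tool_pos'],s['tcp_rot']])
for t,z in(('shaft',206),('crank_grip',s['tool_pos'][2]+53)):
    for r in bot.outline_of(t,'wrist'): print(t,r['p'],r['pixel'],r['mask'].sum(),ray(c,[r['pixel']],z))
E
```

```text
time: 8.25
tool_pos: [533.7, -100.9, 259.3]
tcp_rot: [-3.14, 0.001, 0.459]
contact_force: [0.9, -0.9, -3.3]
grip_width: 33.8
finger_force: 29.9
time: 8.85
tool_pos: [533.7, -102.9, 260.0]
tcp_rot: [-3.141, 0.0, 0.737]
contact_force: [-0.2, 0.1, -3.8]
grip_width: 33.6
finger_force: 29.9
[ 533.69223847 -102.90745935  260.07687423] [-3.14138324e+00 -4.68830824e-06  7.36894921e-01] 33.81193005328038
shaft 0.74 [154.7, 161.8] 1716 [[509.94590699 -27.61068486 206.        ]]
crank_grip 0.68 [258.8, 142.9] 16244 [[575.73785616 -65.87255902 313.07687423]]
crank_grip 0.51 [183.2, 125.3] 26249 [[563.19428291 -43.21319227 313.07687423]]
```

View pics/w4.png

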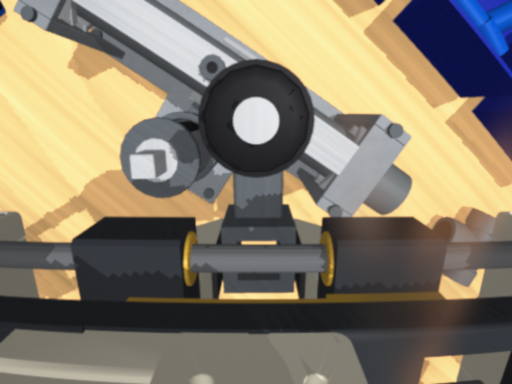

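The shaft is clear at (148,166), nearly aligned with the tool. The grip's top circle is at (257,119), radius 57. One close crop of the shaft follows.

Run:
```python
from h import *
im=cv2.imread('pics/w4.png')
cv2.imwrite('pics/c4.png',cv2.resize(im[130:200,115:205],(765,595),interpolation=cv2.INTER_CUBIC))
g=(cv2.cvtColor(im,cv2.COLOR_BGR2GRAY)[40:190,190:325]<60).astype(np.uint8)
cs,_=cv2.findContours(g,0,1);k=max(cs,key=cv2.contourArea);print(cv2.minEnclosingCircle(k),cv2.boundingRect(k))
```

```text
((57.35768508911133, 82.03282928466797), 64.62101745605469) (0, 21, 122, 116)
```

View pics/c4.png

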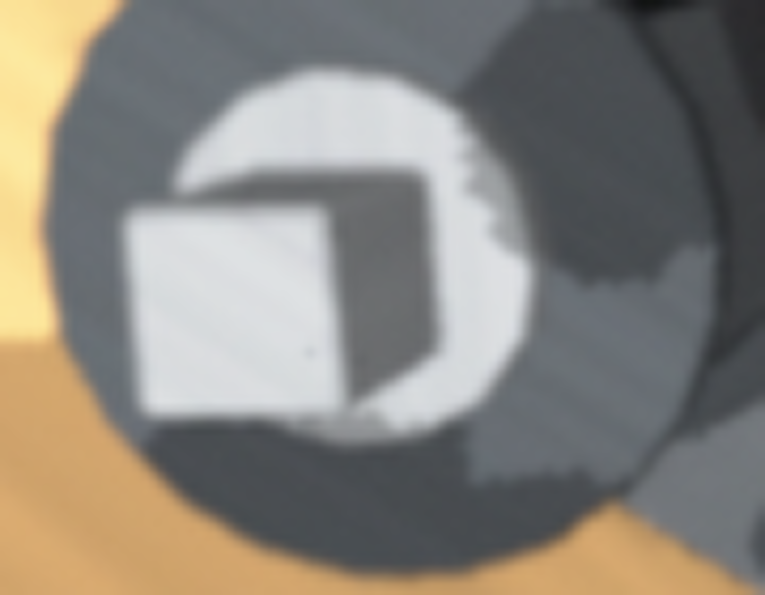

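Run:
```python
from h import *
p=np.load('w4pose.npy');m=bot.camera_model('wrist');c0=cam('wrist')
T=np.eye(4);T[:3,:3]=rpy(p[3:]);T[:3,3]=p[:3];Rt=T[:3,:3].copy();T=T@m['T_tool_cam'];c=(c0[0],c0[1],T[:3,:3],T[:3,3])
q=np.array([[122,212],[328,210],[348,403],[143,415]])/8.5+[115-.44,130-.44]
Q=ray(c,q,206)[:,:2];print(Q.mean(0))
for i in range(4):
    d=Q[(i+1)%4]-Q[i];print(np.hypot(*d).round(1),np.arctan2(d[1],d[0])%(np.pi/2))
tool=lambda P:(np.array(P)-p[:3])@Rt
print('shaft in tool',tool(np.r_[Q.mean(0),206]))
for rr in (8,):
  G=ray(c,[[255.5,119]],p[2]-rr+95)[0];print('grip in tool',tool(G))
# expected image of grip if hub at tool origin
for dx in(-2,0,2): print(dx,proj(c,[p[:3]+Rt@[65+dx,0,-87]]))
```

```text
[501.49898177 -22.77914523]
17.3 0.7388313595528968
16.1 0.7609478669031766
17.6 0.7922252687642692
17.0 0.7425471368743756
shaft in tool [ 30.00430871 -80.96199493  54.09397069]
grip in tool [ 6.46012318e+01 -1.97633059e-02 -8.69996949e+01]
-2 [[255.60188296 126.29442135]]
0 [[255.58557678 117.17317728]]
2 [[255.56947428 107.95030771]]
```

```bash
python3 -m jog '[[15.5,-40.5,0,0,0,-0.01],[15.5,-40.5,0,0,0,-0.01],[0,0,0,0,0,0],[0,0,20,0,0,0],[0,0,15,0,0,0],[0,0,0,0,0,0],[0,0,0,0,0,0],[0,0,0,0,0,0],[0,0,0,0,0,0]]'
```

```text
time: 9.9
tool_pos: [502.3, -22.3, 226.0]
tcp_rot: [3.14, -0.001, 0.758]
contact_force: [0.3, -0.7, -4.5]
grip_width: 33.5
finger_force: 30.0
```

```bash
python3 -m jog '[[0,0,4,0,0,0],[0,0,4,0,0,0],[0,0,4,0,0,0],[0,0,3,0,0,0],[0,0,2,0,0,0],[0,0,1,0,0,0],[0,0,0,0,0,0],[0,0,0,0,0,0]]'
```

```text
time: 10.7
tool_pos: [501.6, -21.9, 207.1]
tcp_rot: [-3.141, 0.0, 0.759]
contact_force: [-1.0, 0.9, -4.8]
grip_width: 33.8
finger_force: 30.0
```

The mouth is already over the shaft with no resistance, so I continue down.

```bash
python3 -m jog '[[0,0,4,0,0,0],[0,0,4,0,0,0],[0,0,4,0,0,0],[0,0,4,0,0,0],[0,0,3,0,0,0],[0,0,2,0,0,0],[0,0,0,0,0,0],[0,0,0,0,0,0]]'
```

```text
time: 11.5
tool_pos: [501.6, -22.0, 185.8]
tcp_rot: [-3.141, 0.0, 0.759]
contact_force: [-1.8, 1.9, -5.5]
grip_width: 33.8
finger_force: 30.0
```

```bash
python3 -m jog '[[0,0,1,0,0,0],[0,0,1,0,0,0],[0,0,1,0,0,0],[0,0,0,0,0,0],[0,0,0,0,0,0]]'
```

```text
time: 12.0
tool_pos: [501.7, -21.8, 184.0]
tcp_rot: [3.141, -0.001, 0.759]
contact_force: [-5.1, 3.2, 4.0]
grip_width: 33.7
finger_force: 30.0
```

Seated: the z force reversed at TCP 184, as expected. Now I release, rise, and move over the grip.

```bash
python3 -m jog '[[0,0,0,0,0,0],[0,0,0,0,0,0],[0,0,0,0,0,0],[0,0,0,0,0,0],[0,0,-20,0,0,0],[0,0,-40,0,0,0],[0,0,-45,0,0,0],[33,0,0,0,0,0],[32,0,0,0,0,0],[0,0,0,0,0,0],[0,0,0,0,0,0],[0,0,0,0,0,0]]' 100
python3 - <<'E'
from fit import *
c=cam('wrist');im=bot.capture('wrist');save('w5.png',im);s=bot.get_obs();print(s['tool_pos'],s['tcp_rot'])
for n in('scene','top'):
    cc=cam(n);bot.capture(n)
    for r in bot.outline_of('crank_hub',n):
        x,y=ray(cc,[r['pixel']],205)[0][:2]
        print(n,r['p'],r['pixel'],x.round(),y.round())
E
```

```text
time: 13.2
tool_pos: [548.4, 22.2, 287.9]
tcp_rot: [-3.141, 0.001, 0.758]
contact_force: [0.3, -1.0, 0.2]
grip_width: 91.6
finger_force: 0.0
[548.38762743  22.03335421 288.08534699] [-3.14139998e+00  4.99168769e-04  7.58096374e-01]
scene 0.59 [164.6, 199.8] 604.0 -235.0
scene 0.56 [259.0, 182.2] 524.0 3.0
scene 0.56 [147.5, 176.6] 494.0 -303.0
top 0.79 [359.7, 264.3] 226.0 -380.0
top 0.66 [331.5, 233.4] 335.0 -276.0
```

```bash
python3 -m jog '[[0,-0.3,20,0,0,0],[0.8,0,20,0,0,0],[0,0,20,0,0,0],[0,0,0,0,0,0],[0,0,0,0,0,0]]' && python3 -m jog '[[0,0,0,0,0,0],[0,0,0,0,0,0],[0,0,0,0,0,0],[0,0,0,0,0,0],[0,0,0,0,0,0],[0,0,0,0,0,0],[0,0,0,0,0,0],[0,0,0,0,0,0]]' 0
python3 - <<'E'
import numpy as np
print("0.15 steps"); 
for a,n,s in((0,12,.15),(1.8,12,.2),):
    t=a+s*np.arange(n+1); print(np.c_[65*np.diff(np.cos(t)),65*np.diff(np.sin(t))].round(1).tolist())
E
```

```text
time: 13.95
tool_pos: [549.4, 23.3, 228.7]
tcp_rot: [3.142, -0.0, 0.759]
contact_force: [0.3, -0.3, 1.0]
grip_width: 91.7
finger_force: 0.0
time: 14.75
tool_pos: [549.3, 23.5, 228.1]
tcp_rot: [-3.141, -0.0, 0.759]
contact_force: [-0.5, -0.7, -0.2]
grip_width: 32.3
finger_force: 0.0
0.15 steps
[[-0.7, 9.7], [-2.2, 9.5], [-3.6, 9.1], [-4.9, 8.4], [-6.1, 7.6], [-7.2, 6.6], [-8.1, 5.5], [-8.8, 4.2], [-9.3, 2.8], [-9.6, 1.4], [-9.7, -0.0], [-9.6, -1.5]]
[[-12.3, -4.2], [-11.2, -6.6], [-9.7, -8.6], [-7.8, -10.4], [-5.5, -11.7], [-3.1, -12.6], [-0.5, -13.0], [2.0, -12.8], [4.6, -12.2], [6.9, -11.0], [8.9, -9.4], [10.6, -7.5]]
```

```bash
python3 -m jog '[[0,0,0,0,0,0],[0,0,0,0,0,0],[0,0,0,0,0,0]]' && python3 -m jog '[[-0.7,9.7,0,0,0,0],[-2.2,9.5,0,0,0,0],[-3.6,9.1,0,0,0,0],[-4.9,8.4,0,0,0,0],[-6.1,7.6,0,0,0,0],[-7.2,6.6,0,0,0,0]]'
```

```text
time: 15.05
tool_pos: [549.3, 23.5, 228.1]
tcp_rot: [-3.141, -0.0, 0.759]
contact_force: [0.3, 0.6, 0.2]
grip_width: 25.4
finger_force: 30.0
time: 15.65
tool_pos: [566.0, -29.9, 228.2]
tcp_rot: [-3.138, -0.001, 0.759]
contact_force: [-3.7, 5.0, 3.7]
grip_width: 25.4
finger_force: 30.0
```

```bash
cat > st.py <<'E'
from h import *
s=bot.get_obs();C=np.array([501.6,-21.9]);d=s['tool_pos'][:2]-C;a=np.arctan2(d[1],d[0]);F=s['contact_force']
print('turned mod 2pi %.3f r %.1f tang %.2f radial %.2f Fz %.1f z %.1f grip %.1f'%((.77-a)%(2*np.pi),np.hypot(*d),-(F[0]*np.sin(a)-F[1]*np.cos(a)),F[:2]@d/np.hypot(*d),F[2],s['tool_pos'][2],s['grip_width']))
E
python3 -m jog '[[-8.1,5.5,0,0,0,0],[-8.8,4.2,0,0,0,0],[-9.3,2.8,0,0,0,0],[-9.6,1.4,0,0,0,0],[-9.7,0,0,0,0,0],[-9.6,-1.5,0,0,0,0]]' >/dev/null; python3 st.py
python3 -m jog '[[-12.3,-4.2,0,0,0,0],[-11.2,-6.6,0,0,0,0],[-9.7,-8.6,0,0,0,0],[-7.8,-10.4,0,0,0,0],[-5.5,-11.7,0,0,0,0],[-3.1,-12.6,0,0,0,0]]' >/dev/null; python3 st.py
```

```text
turned mod 2pi 1.780 r 64.8 tang 6.16 radial -3.71 Fz 3.6 z 228.9 grip 25.7
turned mod 2pi 2.964 r 65.5 tang 5.38 radial 4.21 Fz 2.4 z 229.6 grip 25.6
```

```bash
python3 -c "
import numpy as np
t=4.2+.15*np.arange(13); print(np.c_[65*np.diff(np.cos(t)),65*np.diff(np.sin(t))].round(1).tolist())
t=6+.1*np.arange(56); print(np.c_[65*np.diff(np.cos(t)),65*np.diff(np.sin(t))].round(1).tolist())"
python3 -m jog '[[-0.5,-13,0,0,0,0],[2,-12.8,0,0,0,0],[4.6,-12.2,0,0,0,0],[6.9,-11,0,0,0,0],[8.9,-9.4,0,0,0,0],[10.6,-7.5,0,0,0,0]]' >/dev/null; python3 st.py
```

```text
[[8.8, -4.1], [9.3, -2.8], [9.6, -1.3], [9.7, 0.1], [9.6, 1.6], [9.3, 3.0], [8.7, 4.3], [8.0, 5.6], [7.0, 6.7], [6.0, 7.7], [4.7, 8.5], [3.4, 9.1]]
[[1.5, 6.3], [0.9, 6.4], [0.2, 6.5], [-0.4, 6.5], [-1.1, 6.4], [-1.7, 6.3], [-2.3, 6.1], [-2.9, 5.8], [-3.5, 5.5], [-4.0, 5.1], [-4.5, 4.7], [-5.0, 4.2], [-5.3, 3.7], [-5.7, 3.1], [-6.0, 2.6], [-6.2, 1.9], [-6.4, 1.3], [-6.5, 0.7], [-6.5, 0.0], [-6.5, -0.6], [-6.4, -1.3], [-6.2, -1.9], [-6.0, -2.5], [-5.7, -3.1], [-5.4, -3.6], [-5.0, -4.2], [-4.5, -4.6], [-4.1, -5.1], [-3.5, -5.5], [-3.0, -5.8], [-2.4, -6.0], [-1.8, -6.3], [-1.1, -6.4], [-0.5, -6.5], [0.2, -6.5], [0.8, -6.4], [1.5, -6.3], [2.1, -6.2], [2.7, -5.9], [3.3, -5.6], [3.8, -5.3], [4.3, -4.9], [4.8, -4.4], [5.2, -3.9], [5.6, -3.4], [5.9, -2.8], [6.1, -2.2], [6.3, -1.6], [6.4, -0.9], [6.5, -0.3], [6.5, 0.4], [6.4, 1.0], [6.3, 1.6], [6.1, 2.3], [5.8, 2.9]]
turned mod 2pi 4.203 r 65.8 tang 5.30 radial 7.91 Fz 10.3 z 229.3 grip 25.6
```

```bash
python3 -m jog '[[8.6,-4.5,-0.3,0,0,0],[9.1,-3.2,-0.3,0,0,0],[9.6,-1.3,0,0,0,0],[9.7,0.1,0,0,0,0],[9.6,1.6,0,0,0,0],[9.3,3,0,0,0,0]]' >/dev/null; python3 st.py
python3 -m jog '[[8.7,4.3,0,0,0,0],[8,5.6,0,0,0,0],[7,6.7,0,0,0,0],[6,7.7,0,0,0,0]]' >/dev/null; python3 st.py
```

```text
turned mod 2pi 5.106 r 65.5 tang 5.45 radial -1.42 Fz 3.5 z 229.1 grip 25.8
turned mod 2pi 5.700 r 65.0 tang 5.30 radial -3.93 Fz 2.4 z 228.8 grip 25.5
```

```bash
cat >> st.py <<'E'
import sys; t=-(F[0]*np.sin(a)-F[1]*np.cos(a)); sys.exit(t>6.4)
E
J='python3 -m jog'
python3 -m jog '[[4.7,8.5,0,0,0,0],[3.4,9.1,0,0,0,0]]' >/dev/null; python3 st.py && 
python3 -m jog '[[1.5,6.3,0,0,0,0],[0.9,6.4,0,0,0,0],[0.2,6.5,0,0,0,0]]' >/dev/null && python3 st.py &&
python3 -m jog '[[-0.4,6.5,0,0,0,0],[-1.1,6.4,0,0,0,0]]' >/dev/null && python3 st.py &&
python3 -m jog '[[-1.7,6.3,0,0,0,0],[-2.3,6.1,0,0,0,0]]' >/dev/null && python3 st.py &&
python3 -m jog '[[-2.9,5.8,0,0,0,0],[-3.5,5.5,0,0,0,0]]' >/dev/null && python3 st.py
```

```text
turned mod 2pi 5.996 r 64.8 tang 4.95 radial -3.82 Fz 1.2 z 228.7 grip 25.3False
```

```bash
sed -i 's/sys.exit(t>6.4)/sys.exit(int(t>6.4))/' st.py
python3 -m jog '[[1.5,6.3,0,0,0,0],[0.9,6.4,0,0,0,0],[0.2,6.5,0,0,0,0]]' >/dev/null && python3 st.py &&
python3 -m jog '[[-0.4,6.5,0,0,0,0],[-1.1,6.4,0,0,0,0]]' >/dev/null && python3 st.py &&
python3 -m jog '[[-1.7,6.3,0,0,0,0],[-2.3,6.1,0,0,0,0]]' >/dev/null && python3 st.py &&
python3 -m jog '[[-2.9,5.8,0,0,0,0],[-3.5,5.5,0,0,0,0]]' >/dev/null && python3 st.py
```

```text
turned mod 2pi 0.008 r 64.6 tang 5.45 radial -3.66 Fz 1.5 z 228.6 grip 25.5
turned mod 2pi 0.206 r 64.4 tang 5.08 radial -3.95 Fz 2.7 z 228.6 grip 25.3
turned mod 2pi 0.406 r 64.3 tang 6.01 radial -3.12 Fz 3.2 z 228.6 grip 25.4
turned mod 2pi 0.605 r 64.3 tang 4.86 radial -3.41 Fz 3.2 z 228.6 grip 25.4
```

```bash
python3 -m jog '[[-4.5,4.7,0,0,0,0],[-5,4.2,0,0,0,0]]' >/dev/null && python3 st.py &&
python3 -m jog '[[-5.3,3.7,0,0,0,0],[-5.7,3.1,0,0,0,0]]' >/dev/null && python3 st.py &&
python3 -m jog '[[-6,2.6,0,0,0,0],[-6.2,1.9,0,0,0,0]]' >/dev/null && python3 st.py &&
python3 -m jog '[[-6.4,1.3,0,0,0,0],[-6.5,0.7,0,0,0,0]]' >/dev/null && python3 st.py &&
python3 -m jog '[[-6.5,0,0,0,0,0],[-6.5,-0.6,0,0,0,0]]' >/dev/null && python3 st.py
```

```text
turned mod 2pi 0.806 r 63.9 tang 5.41 radial 0.13 Fz 1.1 z 228.9 grip 25.4
turned mod 2pi 1.009 r 63.7 tang 4.55 radial 3.88 Fz -0.6 z 229.2 grip 25.9
turned mod 2pi 1.217 r 63.5 tang 4.27 radial 7.71 Fz -2.5 z 229.5 grip 25.2
turned mod 2pi 1.428 r 63.4 tang 5.23 radial 10.43 Fz -3.1 z 229.8 grip 25.5
turned mod 2pi 1.642 r 63.5 tang 5.14 radial 12.78 Fz -2.6 z 230.0 grip 25.7
```

```bash
python3 -m jog '[[-6.5,-0.6,0.3,0,0,0],[-6.3,-1.5,0.3,0,0,0]]' >/dev/null && python3 st.py &&
python3 -m jog '[[-6.2,-2.2,0,0,0,0],[-5.8,-3,0,0,0,0]]' >/dev/null && python3 st.py &&
python3 -m jog '[[-5.4,-3.6,0,0,0,0],[-5,-4.2,0,0,0,0]]' >/dev/null && python3 st.py &&
python3 -m jog '[[-4.5,-4.6,0,0,0,0],[-4.1,-5.1,0,0,0,0]]' >/dev/null && python3 st.py
```

```text
turned mod 2pi 1.853 r 63.8 tang 5.86 radial 12.09 Fz 1.3 z 229.8 grip 25.5
turned mod 2pi 2.063 r 64.0 tang 6.88 radial 11.38 Fz -1.4 z 229.9 grip 25.4
```

```bash
python3 -m jog '[[-5.8,-2.9,0,0,0,0]]' >/dev/null; python3 st.py; 
python3 -m jog '[[-5,-4.2,0,0,0,0]]' >/dev/null ; python3 st.py
```

```text
turned mod 2pi 2.167 r 64.2 tang 9.03 radial 10.30 Fz -0.1 z 229.9 grip 25.7
turned mod 2pi 2.268 r 64.2 tang 9.47 radial 11.88 Fz -0.3 z 230.0 grip 25.5
```

The pull has climbed to 9.5 N from a running 5.2 N, so the lift is roughly 120–175 N. That may be at the high end, so I'll ease back gently through the hub's play and feel for the reverse contact.

```bash
python3 -m jog '[[0,0,0,0,0,0],[0,0,0,0,0,0]]' >/dev/null; python3 st.py; 
python3 -m jog '[[4.8,4.6,0,0,0,0]]' >/dev/null ; python3 st.py
python3 -m jog '[[5.3,3.8,0,0,0,0]]' >/dev/null ; python3 st.py
```

```text
turned mod 2pi 2.280 r 64.3 tang 5.15 radial 11.33 Fz 1.2 z 229.9 grip 25.5
turned mod 2pi 2.202 r 64.1 tang -0.50 radial 6.35 Fz 3.0 z 229.8 grip 25.5
turned mod 2pi 2.098 r 63.6 tang -1.12 radial 3.88 Fz 4.2 z 229.5 grip 25.1
```

```bash
python3 -m jog '[[2.7,1.6,0,0,0,0]]' >/dev/null ; python3 st.py
python3 -m jog '[[2.8,1.5,0,0,0,0]]' >/dev/null ; python3 st.py
```

```text
turned mod 2pi 2.044 r 63.5 tang -1.36 radial 6.07 Fz 5.3 z 229.4 grip 25.4
turned mod 2pi 1.998 r 63.5 tang -2.44 radial 5.14 Fz 4.7 z 229.4 grip 25.4
```

```bash
python3 -m jog '[[2.9,1.3,0,0,0,0]]' >/dev/null ; python3 st.py
```

```text
turned mod 2pi 1.949 r 63.5 tang -1.58 radial 4.68 Fz 5.3 z 229.4 grip 25.5
```

```bash
python3 -m jog '[[-5.5,-3.2,0,0,0,0],[-2.7,-1.7,0,0,0,0]]' >/dev/null ; python3 st.py
python3 -m jog '[[-2.6,-1.9,0,0,0,0]]' >/dev/null ; python3 st.py
```

```text
turned mod 2pi 2.080 r 63.9 tang 2.96 radial 10.50 Fz 3.8 z 229.8 grip 25.5
turned mod 2pi 2.125 r 64.0 tang 7.39 radial 11.11 Fz 1.0 z 230.0 grip 25.5
```

Re-tightened: 7.4 N while turning, which is about 95–100 N of lift and inside the hand-tight range. Now I ease the side load, let go and rise.

```bash
python3 -m jog '[[1,1.8,0,0,0,0],[0,0,0,0,0,0]]' >/dev/null ; python3 st.py
python3 -m jog '[[0,0,0,0,0,0],[0,0,0,0,0,0],[0,0,0,0,0,0],[0,0,0,0,0,0],[0,0,-20,0,0,0],[0,0,-40,0,0,0],[0,0,-40,0,0,0],[-40,0,0,0,0,0],[-40,0,0,0,0,0],[0,0,0,0,0,0],[0,0,0,0,0,0],[0,0,0,0,0,0]]' 100
python3 - <<'E'
from fit import *
c=cam('wrist');im=bot.capture('wrist')
for r in bot.outline_of('crank_hub','wrist'):
    print(r['p'],r['pixel'],r['mask'].sum())
    if r['mask'].sum()>1000:
        for z in(194,200):
            print(z,fit(c,r['mask'],(501.6,-21.9,.77-2.1),z))
s=(501.6,-21.9,.77-2.1)
o=im[:,:,::-1].copy();cs,_=cv2.findContours(render(c,*s[:2],194,s[2]),0,1);cv2.drawContours(o,cs,-1,(0,0,255),1)
sc=bot.capture('scene')[:,:,::-1]
cv2.imwrite('pics/f.png',np.hstack([cv2.resize(o,(400,300)),cv2.resize(sc[150:290,150:340],(400,300),interpolation=2)]))
E
```

```text
turned mod 2pi 2.112 r 64.3 tang 1.45 radial 8.08 Fz 4.6 z 229.7 grip 25.9
time: 23.55
tool_pos: [456.2, -136.1, 328.0]
tcp_rot: [-3.141, -0.0, 0.759]
contact_force: [0.0, 0.6, -0.0]
grip_width: 91.6
finger_force: 0.0
0.79 [229.2, 77.5] 3808
194 (np.float64(500.56100820168814), np.float64(-23.500242680381966), np.float64(-1.3176797986230429), np.float64(0.8628452077048039))
200 (np.float64(500.697449273467), np.float64(-24.026245344560806), np.float64(-1.3216092060934406), np.float64(0.8512079476179725))
0.55 [311.0, 69.5] 3973
194 (np.float64(349.7062987759289), np.float64(-612.3561422518103), np.float64(1.6773458933143892), np.float64(0.0))
200 (np.float64(118.88010070732685), np.float64(-289.07811760853957), np.float64(0.8351156384245884), np.float64(0.0))
0.52 [294.7, 283.6] 273
```

View pics/f.png

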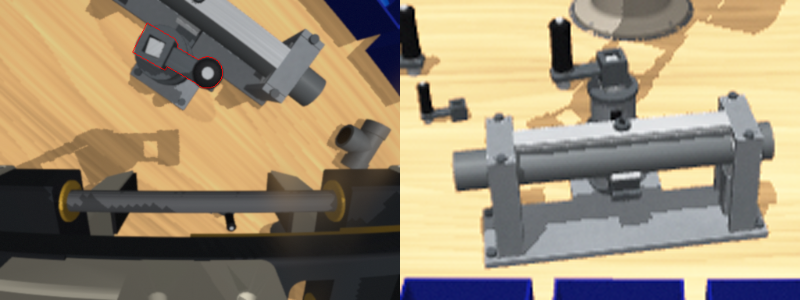

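The final picture shows the crank down on the jack with the shaft end visible in its hole at (153,45). The outline for the fully seated pose matches, and the pipe is up in the jaws. I'm handing in.

```bash
python3 -c "
from plant import bot
print(bot.close_job())"
```

```text
the job is handed in; nothing more can be done
None
```

The job is handed in: the middle crank is on the jack's shaft and was wound about 1.3 turns clockwise. I passed the target slightly and eased back, so the lift is now about 100 N by the pull at the grip. The hub met the collar when I fitted it, but I did not press-test the seat again after winding.

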